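# Seat the filter disc in its holder

## Robot

A 6-joint arm with a two-finger parallel gripper is mounted at the origin on a cart in front of the work surface, level with it; the furniture and walls round the work are solid. World frame = base frame: x ahead of the robot, y to its left, z up, the work surface at z = 0. Lengths are in mm, angles in rad, forces in N, time in s.
With the tool pointing down it reaches from about 350 to 775 mm from the base axis. Payload 7.3 kg.
Tool frame: the origin (TCP) lies on the front face of the gripper's body, between the roots of the fingers; the fingertips stand 66 mm ahead of it and the grasp point (between the pads) lies 47 mm ahead of it (bot.tcp_to_grasp is the z of the grasp point in the tool frame, in mm); z points along the fingers, y is the direction in which the jaws open and shut (so a half turn about z gives the same grasp; the last joint's range is limited). The gripper opens to 92 mm and grips with 3 to 60 N. Pads are 19 mm wide; open, the fingers measure 130 mm over their backs; the gripper's body (75 mm by 190 mm) begins 47 mm behind the grasp point.
Start: joints at [-1.362, 0.342, 1.524, -0, 1.275, -0.146], TCP at [182.408, -492.307, 292.241] pointing down, gripper open.
Joint ranges: [-2.53, 2.53], [-0.77, 2.02], [0.04, 2.7], [-1, 4.14], [0.28, 2.66], [-3.11, 3.11]. Speed limits (rad/s): [2.57, 2.57, 3.14, 3.14, 3.14, 3.14].

## Interface

Orientations are given as [roll, pitch, yaw] about the fixed x, y, z axes, in that order (R = Rz(yaw) Ry(pitch) Rx(roll)).
In Python, from plant import bot gives the robot as it stands.
- The arm moves only by the tool carry_out, never from a script. Its argument "deltas" is a list that holds one entry, the list of rows, each a list of 4 numbers: the shift along the tool's x, y, z in mm, then the turn about the tool's z in units of 5 degrees (1.0 is 5 degrees). A call has 1 to 20 rows; each row is the pose to reach, as a shift and turn from the pose commanded when the call began, along the tool's axes at that moment; what a row does not reach only later rows make up. A row lasts 1/10 s, in which the tool goes at most 50 mm and 8.59 degrees, less where a joint would pass 70% of its speed; a pose out of reach is approached as far as the arm can. A call with a gripper value outside its range is refused whole. "fingers" is the finger opening in mm, from 0 to 91.8, set as the call begins (left out, the last holds). The fingers move at their own pace and stop on an object; the grip force is fixed at half the most. Time passes only in rows, so rows that repeat a pose let the fingers close. It gives the time, the measured TCP pose, the force and the opening at its end, in the units of the state.
- bot.get_obs(): the state, without advancing time (a new reading comes with each control period).
- bot.capture(name): name is "scene" or "top" or "wrist"; returns (picture, depth): 480x640x3 uint8, blue, green, red; 480x640 float32, mm along the optical axis (not along the pixel's ray), 0 where there is no reading.
- bot.camera_model(name): a dict with "K" (3x3 intrinsics, pixels), "camera_from_world" (4x4, takes a point from world to camera coordinates). Camera axes: x right, y down, z forward; pixel columns grow to the right and rows downward; lengths in mm; the calibration is good to about 2 mm. The wrist camera is an equidistant fisheye: a pixel r from the principal point sees the ray r / f radians off the axis. A picture is of the moment at which its call begins: read the wrist's pose just before it. camera_model takes no time and is no camera call; for the wrist camera it gives the pose at the moment of the call.
- bot.close_job(): hands the job in, once; it reports no verdict.
The state is a dict: "time": time; "joint_positions": joint angles; "dq": joint speeds; "tau": joint torques, N m; "tool_pos": TCP position; "tcp_rot": TCP orientation; "contact_force": force on the tool from outside, world axes, zero at the start; "moment": the same for the moment, N m; "grip_width": finger opening in mm.
Only numpy, scipy, OpenCV 4.12 (cv2) and the standard library are available. Lean on these libraries where they do the work, as an engineer would, in place of code of your own. Each camera call takes 0.05 s, during which the arm holds its last target. There are 200 camera calls.

## Task

Push the copper-coloured filter disc across the deck of its grey holder with your fingertips until it drops into the round recess and lies flat, fully home. Then push the blue pin round so that the retaining clip swings across the middle of the seated disc, up to its stop. Only push: do not pick the disc up or push it off the holder, and leave the cap, the cups and the timer where they are.

Things in the scene. Friction and masses are not known exactly. Their poses are not given: they have to be found in the camera images.
- holder: filter-disc holder, a grey block 120 mm (its x) by 220 mm (its y), 24 mm high, fixed to the bench; place and yaw vary. Origin at the centre of its underside, z up. Its flat top is the deck. A round recess is sunk in it at x 0, y +55 mm; the disc starts on the bare deck at negative y. An outlet barb, lower than the deck, sticks out 22 mm from the +y end
- recess (a point): centre of the floor of the round recess: 54 mm across, 9 mm deep below the deck, with a plain dark floor and a 1.5 mm chamfer at the mouth
- disc: the loose sintered filter disc, copper-coloured, round and flat, 50 mm across, 8 mm thick, about 60 g; origin at the centre of its underside, z up. It lies flat on the deck at the start; in the recess it has 2 mm of play all round and its top is 1 mm below the deck
- clip (a joint): angle (rad) of the retaining clip. 0: its arm points along the holder's +y, swung away; grows anticlockwise seen from above to the stop at 1.571, where it points along the holder's -x across the middle of the recess. Starts at 0 to 0.45; stays where left; 1 N at the pin turns it. Dark steel arm 12 mm wide, 5 mm thick, underside 3.5 mm above the deck: it clears a seated disc, not one on the deck
- clip_hinge (a point): on the hinge axis of the clip at the arm's upper face, 32.5 mm above the bench; at x +43 mm, y +55 mm in the holder's frame, 16 mm outside the recess. The screw head stands 5 mm above it
- clip_pin (a point): top centre of the blue upright pin at the end of the clip, 50 mm from the hinge axis; the pin is 10 mm thick and 26 mm tall above the arm, its top 58.5 mm above the bench
- red_cap: a small loose red screw cap, 32 mm across, 16 mm high; a bystander, not the disc; origin at the centre of its underside
- blue_cup: a light-blue cup with a red lid, 62 mm across, 74 mm high; a bystander; origin at the centre of its underside
- yellow_cup: a white cup with a yellow lid, 54 mm across, 60 mm high; a bystander; origin at the centre of its underside
- timer: a white square lab timer, 62 mm, 19 mm high; a bystander; origin at the centre of its underside
Things that resemble listed ones, but are neither listed nor needed, are in the scene too. Of the things like the disc, leave any that is green, pink or turquoise; of the rest the smaller one is meant.

How it is judged:
By the outcome, as a careful person would: the job done as asked, in the order asked, and still so for the second after the job is handed in, with the robot touching nothing.
It also fails if it takes over 58 s, if anything falls off the work surface, if the arm or the gripper's body presses on something with over 40 N, if the wrist force passes 120 N, or if a joint passes its speed limit or range.

## Working session

There is one attempt and no reset: what is moved stays moved. The work goes in short steps, Python scripts to look and compute and a tool call to move; the robot and the scene stay as the last step left them, time stands still between calls to the robot, and variables do not carry over. Pictures are saved under pics/ and viewed, about 8 in all and at most 12, crops included, and the job is handed in when it is done.

Besides the shell and the picture viewer there is one more tool, called as name([rows], argument=value, ...), one row to a line, values as JSON. carry_out: Moves the arm, as the interface text tells. Its arguments: {"type":"object","properties":{"deltas":{"type":"array","items":{"type":"array","items":{"type":"array","items":{"type":"number"}}}},"fingers":{"type":"number"}},"required":["deltas"]}

```bash
mkdir -p pics; cat > h.py <<'E'
import numpy as np, cv2
from plant import bot
def ray(cm,u,v,z,fish=False):
    K=np.array(cm["K"]);T=np.array(cm["camera_from_world"]);R=T[:3,:3];c=-R.T@T[:3,3]
    x=(u-K[0,2])/K[0,0];y=(v-K[1,2])/K[1,1]
    if fish:
        r=np.hypot(x,y); s=np.sin(r)/r if r>1e-9 else 1; d=np.array([x*s,y*s,np.cos(r)])
    else: d=np.array([x,y,1.])
    d=R.T@d; return c+d*(z-c[2])/d[2]
E
python3 - <<'E'
from h import *
o=bot.get_obs();print(o)
for n in("scene","top"):
    p,d=bot.capture(n);cv2.imwrite(f"pics/{n}0.png",p);np.save(f"{n}0.npy",d)
    print(n,bot.camera_model(n))
E
```

```text
{'time': 0.0, 'joint_positions': array([-1.36195810e+00,  3.42713433e-01,  1.52502411e+00, -1.14496746e-05,
        1.27537360e+00, -1.45980579e-01]), 'dq': array([ 0.00106826, -0.00068706,  0.00060297,  0.00051124,  0.00046939,
       -0.00083958]), 'tau': array([ 1.38332409e-03, -4.31236446e+01, -2.44214112e+01,  7.18524749e-02,
        5.59692469e-02, -1.51735298e-04]), 'tool_pos': array([ 182.35963082, -491.98554204,  291.54722359]), 'tcp_rot': array([-3.14008872e+00, -2.10051566e-04,  3.54821986e-01]), 'contact_force': array([ 0.12793507, -0.30208492,  0.10691746]), 'moment': array([-0.03379791,  0.03608111, -0.00360909]), 'grip_width': 91.53618599582981}
scene {'K': array([[520.29672463,   0.        , 320.63089357],
       [  0.        , 520.29672463, 242.92188224],
       [  0.        ,   0.        ,   1.        ]]), 'camera_from_world': array([[-9.10860377e-01, -4.12544152e-01, -1.18615033e-02,
         5.59848956e+02],
       [-2.65495399e-01,  6.07709906e-01, -7.48465673e-01,
         1.56583428e+02],
       [ 3.15983490e-01, -6.78598551e-01, -6.63067449e-01,
         7.66464243e+02],
       [ 0.00000000e+00,  0.00000000e+00,  0.00000000e+00,
         1.00000000e+00]])}
top {'K': array([[460.82511146,   0.        , 319.61668059],
       [  0.        , 460.82511146, 243.32642438],
       [  0.        ,   0.        ,   1.        ]]), 'camera_from_world': array([[ 2.37214983e-02, -9.99602433e-01,  1.52402820e-02,
         5.34652108e+01],
       [-9.92203152e-01, -2.54061747e-02, -1.22014062e-01,
         5.66445470e+02],
       [ 1.22352751e-01, -1.22270995e-02, -9.92411357e-01,
         8.58654769e+02],
       [ 0.00000000e+00,  0.00000000e+00,  0.00000000e+00,
         1.00000000e+00]])}
```

View pics/top0.png

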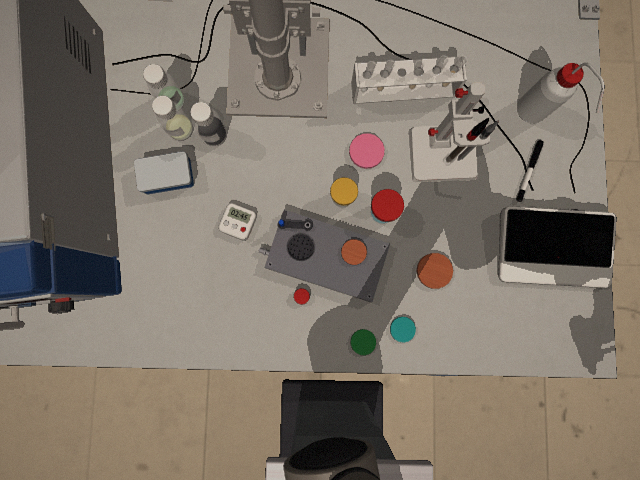

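View pics/scene0.png

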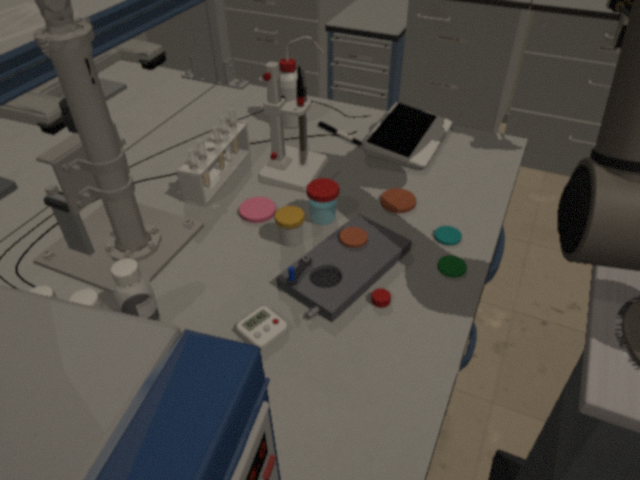

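The top view shows the holder around (330,252), the recess at (301,247), the copper disc at (354,252), the hinge at (308,225) and the pin at (283,224). The larger copper lookalike at (435,270) is off the holder. The yellow cup (344,190) and the blue cup (388,205) stand near the holder's hinge side.

```bash
cat > m.py <<'E'
from h import *
def cen(mask,lo=20):
    n,l,s,c=cv2.connectedComponentsWithStats(mask.astype(np.uint8));return [(s[i],c[i]) for i in range(1,n) if s[i,4]>lo]
if __name__=="__main__":
    cm=bot.camera_model("top");p=cv2.imread("pics/top0.png");hsv=cv2.cvtColor(p,cv2.COLOR_BGR2HSV)
    H,S,V=[hsv[...,i].astype(int) for i in range(3)]
    roi=np.zeros(H.shape,bool);roi[195:310,255:405]=1
    for s,c in cen(roi&(H<16)&(S>100)&(V>90),40): print("copper",s,c,ray(cm,*c,32)[:2])
    for s,c in cen(roi&(H>100)&(H<130)&(S>120)&(V>50),5): print("blue",s,c,ray(cm,*c,55)[:2])
    d=np.load("top0.npy")
    for z,u,v in((24,301,247),(37,308,225)): print(u,v,ray(cm,u,v,z)[:2])
    # height map
    K=np.array(cm["K"]);T=np.array(cm["camera_from_world"])
    vv,uu=np.mgrid[:480,:640];P=np.stack([(uu-K[0,2])/K[0,0]*d,(vv-K[1,2])/K[1,1]*d,d],-1)
    W=(P-T[:3,3])@T[:3,:3]
    m=roi&(W[...,2]>20)&(W[...,2]<29)&(d>0)
    m=cv2.morphologyEx(m.astype(np.uint8),cv2.MORPH_CLOSE,np.ones((15,15)))
    cs=max(cv2.findContours(m,0,2)[0],key=cv2.contourArea)
    w=np.array([ray(cm,*q[0],24)[:2] for q in cs],np.float32)
    r=cv2.minAreaRect(w);print("holder",r,cv2.boxPoints(r).tolist())
    m2=roi&(W[...,2]<19)&(W[...,2]>10)&(d>0)
    for s,c in cen(m2,60): print("rec",s,c,ray(cm,*c,15)[:2])
    cv2.imwrite("pics/topcrop.png",cv2.resize(p[140:320,220:460],None,fx=3.3,fy=3.3,interpolation=cv2.INTER_CUBIC))
    for n,(u,v,z) in dict(yc=(344,191,60),bc=(388,205,74),cap=(302,296,16),tm=(238,220,19)).items(): print(n,ray(cm,u,v,z)[:2])
E
python3 m.py
```

```text
copper [372 195  32  27 712] [387.54353933 206.44382022] [641.70983145 -64.42675592]
copper [341 239  26  26 511] [353.60273973 251.76125245] [550.43795378   1.06050496]
copper [294 289  16  16 195] [301.28717949 296.01538462] [462.72897776 100.06275148]
blue [279 219   5   8  30] [281.1 222.7] [600.00895516 141.78993903]
301 247 [558.04820403 103.54332637]
308 225 [599.86214069  90.83672327]
holder ((525.1644897460938, 63.277809143066406), (233.66270446777344, 165.7142791748047), 74.78131866455078) [[414.5444030761719, -27.70606231689453], [574.4472045898438, -71.2066879272461], [635.7845458984375, 154.26168823242188], [475.88177490234375, 197.76229858398438]]
rec [287 234  28  27 566] [300.31978799 246.68374558] [559.67050344 105.15798303]
rec [294 288  16  16 187] [301.35294118 295.88770053] [463.11394449 100.35737611]
yc [663.62563092  23.56739127]
bc [635.69366321 -58.51947743]
cap [462.91843586  99.06661457]
tm [609.18047024 229.73684198]
```

View pics/topcrop.png

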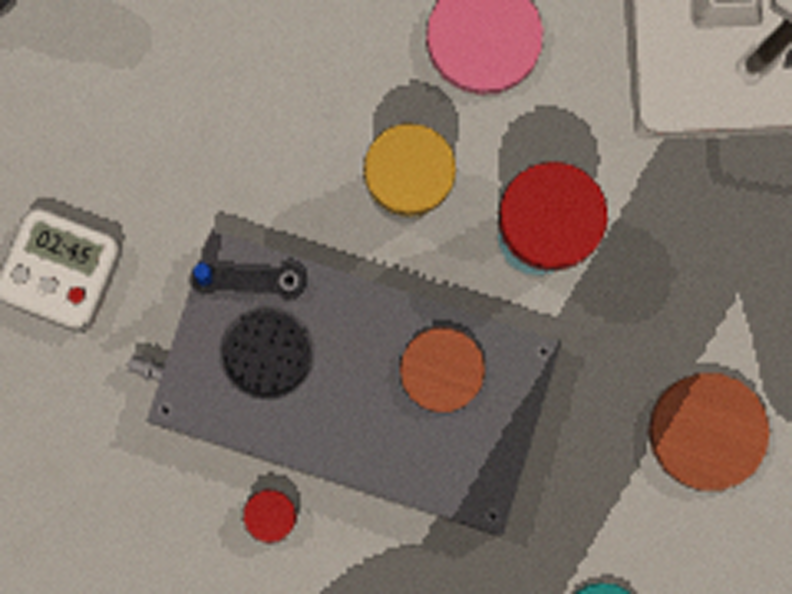

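```bash
python3 - <<'E'
from h import *
cm=bot.camera_model("top")
C=[ray(cm,220+u/3.3,140+v/3.3,24)[:2] for u,v in((218,213),(560,318),(500,533),(150,422))]
for c in C:print(c)
A,B,Cc,D=C
y=(A-B)+(D-Cc);print(np.linalg.norm(A-B),np.linalg.norm(D-Cc),np.linalg.norm(A-D))
yaw=np.arctan2(-y[0],y[1]);print("yaw",yaw,np.degrees(yaw))
o=np.mean(C,0);print("centre",o)
R=np.array([[np.cos(yaw),-np.sin(yaw)],[np.sin(yaw),np.cos(yaw)]])
for n,p in dict(rec=(0,55),hinge=(43,55)).items():print(n,o+R@p)
for n,q,z in(("rec",(266,352),22),("disc",(442.5,371),32),("hinge",(289,280),37),("pin",(202,273),58)):
    w=ray(cm,220+q[0]/3.3,140+q[1]/3.3,z)[:2];print(n,w,R.T@(w-o))
for n,q in dict(yc=(663.6,23.6),bc=(635.7,-58.5),cap=(463,99),tm=(609,230)).items():print(n,R.T@(np.array(q)-o))
E
```

```text
[641.80383789 135.49747754]
[583.55881984 -70.30139425]
[455.46854335 -35.72409162]
[515.45320134 171.4134203 ]
213.8823455937824 215.64811160442525 131.3561505996363
yaw -0.2788544901154687 -15.977185381888889
centre [549.07110061  50.221353  ]
rec [564.2101019  103.09677867]
hinge [605.54907106  91.2608322 ]
rec [558.91472833 104.39051716] [-5.446928   54.78618738]
disc [5.49168927e+02 9.34545155e-02] [ 13.89198032 -48.16459964]
hinge [600.13814526  91.66744962] [37.68616752 53.9015283 ]
pin [599.46200102 141.35618399] [ 23.35909064 101.48474343]
yc [117.43245463   5.93159608]
bc [113.20859336 -80.67659635]
cap [-96.17283786  23.20293128]
tm [  8.12903447 189.32974859]
```

carry_out([
  [[20,-12,0,-0.5],[50,-29,0,-1.3],[90,-52,5,-2.3],[130,-76,10,-3.4],[170,-99,20,-4.4],[210,-123,30,-5.5],[250,-146,40,-6.5],[290,-169,50,-7.6],[330,-193,65,-8.6],[370,-216,80,-9.7],[410,-239,95,-10.7],[445,-260,110,-11.6],[475,-277,120,-12.4],[488,-285,126,-12.8],[495,-289,130,-12.95],[495,-289,130,-12.95],[495,-289,130,-12.95]],
], fingers=30)

```text
time: 1.8
tool_pos: [545.7, -50.3, 162.5]
tcp_rot: [-3.141, 0.0, 1.483]
contact_force: [-0.0, 0.2, 0.9]
grip_width: 29.8
```

```bash
python3 - <<'E'
from h import *
o=bot.get_obs();print(o["tool_pos"],o["tcp_rot"],o["grip_width"],o["contact_force"])
cm=bot.camera_model("wrist");p,d=bot.capture("wrist");cv2.imwrite("pics/w1.png",p)
np.save("w1cm.npy",cm,allow_pickle=True);print(cm)
E
```

```text
[545.69423967 -50.34699863 162.45737722] [-3.14140248e+00  4.27692399e-04  1.48319683e+00] 29.84922363387315 [-0.0429712   0.19206102  0.86934071]
{'K': array([[371.64829954,   0.        , 319.73171359],
       [  0.        , 371.64829954, 234.34624284],
       [  0.        ,   0.        ,   1.        ]]), 'camera_from_world': array([[ 9.96154792e-01, -8.76030077e-02, -1.15947531e-03,
        -5.47337908e+02],
       [-8.37673855e-02, -9.56249007e-01,  2.80304945e-01,
        -1.96577349e+00],
       [-2.56643034e-02, -2.79129988e-01, -9.59910305e-01,
         2.65725772e+02],
       [ 0.00000000e+00,  0.00000000e+00,  0.00000000e+00,
         1.00000000e+00]])}
```

View pics/w1.png

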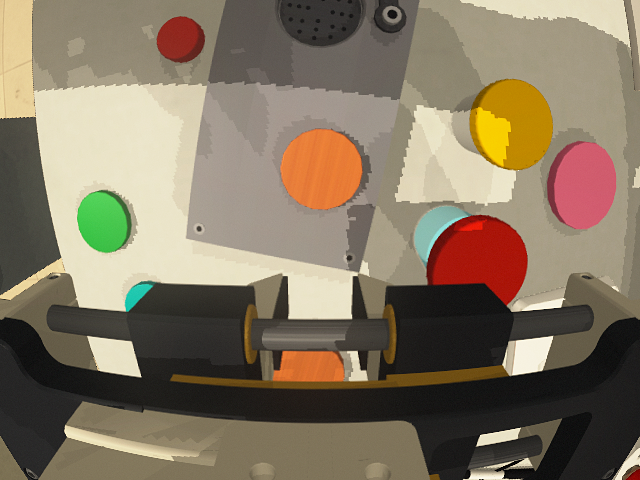

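The wrist view shows the disc at (321,169) dead ahead of the fingers, the recess at about (320,12) and the hinge at (391,15).

```bash
python3 - <<'E'
from h import *
cm=np.load("w1cm.npy",allow_pickle=True).item();p=cv2.imread("pics/w1.png")
h=cv2.cvtColor(p,cv2.COLOR_BGR2HSV)
m=((h[...,0]<18)&(h[...,1]>120)).astype(np.uint8);m[:110]=0;m[225:]=0;m[:,:260]=0;m[:,380:]=0
c=max(cv2.findContours(m,0,1)[0],key=cv2.contourArea)
def circ(c,z):
    w=np.array([ray(cm,*q[0],z,True)[:2] for q in c]);A=np.c_[2*w,np.ones(len(w))];s=np.linalg.lstsq(A,(w**2).sum(1),rcond=None)[0];return s[:2],np.sqrt(s[2]+s[0]**2+s[1]**2)
print("disc",circ(c,32))
cr=cv2.cvtColor(p,cv2.COLOR_BGR2GRAY)[0:60,260:375]
g=(cr<72).astype(np.uint8);g=cv2.morphologyEx(g,cv2.MORPH_OPEN,np.ones((5,5)))
c=max(cv2.findContours(g,0,1)[0],key=cv2.contourArea)+np.array([260,0]);c=c[(c[:,0,1]>1)]
print("rec",cv2.boundingRect(c),circ(c,23))
print("hinge",ray(cm,391,15,37,True))
for n,q in dict(BL=(189,238),BR=(358,270)).items():print(n,ray(cm,*q,24,True))
E
```

```text
disc (array([5.50353383e+02, 3.45308068e-02]), np.float64(24.40438464518879))
rec (279, 2, 82, 44) (array([558.58107523, 102.01664972]), np.float64(25.259290548548943))
hinge [599.49447518  90.94416778  37.        ]
BL [457.19680572 -37.66137071  24.        ]
BR [569.09605049 -69.87749653  24.        ]
```

carry_out([
  [[0,0,20,0],[0,0,45,0],[0,0,62,0],[0,0,69.5,0],[0,0,69.5,0],[5,0,69.5,0],[10,0,69.5,0],[15,0,69.5,0],[20,0,69.5,0],[26,0,69.5,0],[32,0,69.5,0],[39,0,69.5,0],[46,0,69.5,0],[53,0,69.5,0],[60,-0.2,69.5,0],[67,-0.2,69.5,0],[74,-0.4,69.5,0],[80,-0.5,69.5,0],[85,-0.5,69.5,0],[85,-0.5,69.5,0]],
], fingers=20)

```text
time: 3.85
tool_pos: [553.0, 36.1, 92.6]
tcp_rot: [-3.141, -0.0, 1.486]
contact_force: [0.3, -0.5, 0.8]
grip_width: 20.1
```

```bash
python3 - <<'E'
from h import *
o=bot.get_obs();print(o["tool_pos"],o["tcp_rot"],o["grip_width"],o["contact_force"])
p,d=bot.capture("wrist");cv2.imwrite("pics/w2.png",p)
E
```

```text
[552.95333701  36.07954214  92.62252447] [-3.14147159e+00 -1.23100367e-04  1.48557052e+00] 20.095701039380465 [ 0.28944073 -0.4586604   0.81058628]
```

View pics/w2.png

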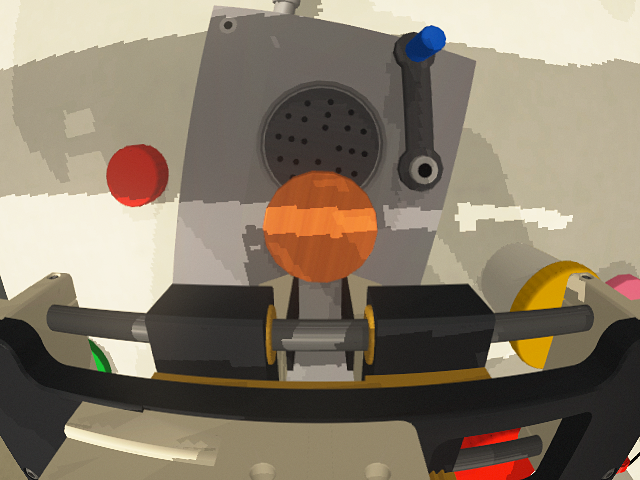

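The disc at (320,227) sits centred on the fingers. The recess at (322,142) is straight ahead, the hinge is at (425,170) and the pin top at (432,38).

```bash
python3 - <<'E'
from h import *
cm=bot.camera_model("wrist");p=cv2.imread("pics/w2.png")
def circ(w):
    A=np.c_[2*w,np.ones(len(w))];s=np.linalg.lstsq(A,(w**2).sum(1),rcond=None)[0];return s[:2],np.sqrt(s[2]+s[:2]@s[:2])
h=cv2.cvtColor(p,cv2.COLOR_BGR2HSV)
m=((h[...,0]<18)&(h[...,1]>120)).astype(np.uint8);m[:160]=0;m[290:]=0;m[:,:250]=0;m[:,390:]=0
c=max(cv2.findContours(m,0,1)[0],key=cv2.contourArea)
c=c[c[:,0,1]<270]
D=circ(np.array([ray(cm,*q[0],32,True)[:2] for q in c]))
Rr=circ(np.array([ray(cm,u,v,24,True)[:2] for u,v in((262,142),(322,81),(383,142),(278,102),(366,102),(268,170))]))
o=bot.get_obs();t=o["tool_pos"][:2];y=o["tcp_rot"][2];X=np.array([np.cos(y),np.sin(y)]);Y=np.array([np.sin(y),-np.cos(y)])
for n,w in(("disc",D),("rec",Rr)):print(n,w,"tool",X@(w[0]-t),Y@(w[0]-t))
for n,q,z in(("hinge",(425,170),37),("pin",(434,37),58.5)):
    w=ray(cm,*q,z,True)[:2];print(n,w,X@(w-t),Y@(w-t))
E
```

```text
disc (array([555.21531257,  68.73212079]), np.float64(24.481496259615188)) tool 33.04879274927046 -0.5096449470298757
rec (array([559.29986576, 104.50251198]), np.float64(26.2553813857124)) tool 69.03716534438863 0.5108935923911087
hinge [600.35745138  91.10701733] 59.19026702634138 42.56090200662218
pin [601.06110901 141.13391094] 109.09505696132535 38.997594501303595
```

carry_out([
  [[4,0,0,0],[8,0.2,0,0],[12,0.3,0,0],[16,0.4,0,0],[20,0.5,0,0],[23,0.6,0,0],[26,0.7,0,0],[29,0.7,0,0],[31,0.7,0,0],[33,0.7,0,0],[34.5,0.7,0,0],[36,0.7,0,0],[36,0.7,0,0],[36,0.7,0,0]],
])

```text
time: 5.3
tool_pos: [556.8, 71.2, 92.7]
tcp_rot: [3.142, 0.0, 1.485]
contact_force: [-0.6, 0.3, 0.4]
grip_width: 19.9
```

```bash
python3 - <<'E'
from h import *
o=bot.get_obs();print(o["tool_pos"],o["tcp_rot"],o["grip_width"],o["contact_force"])
p,d=bot.capture("wrist");cv2.imwrite("pics/w3.png",p)
E
```

```text
[556.76309737  71.18706267  92.68365199] [3.14158996e+00 7.85293113e-05 1.48493820e+00] 19.87691266645628 [-0.59236358  0.34639476  0.3730312 ]
```

View pics/w3.png

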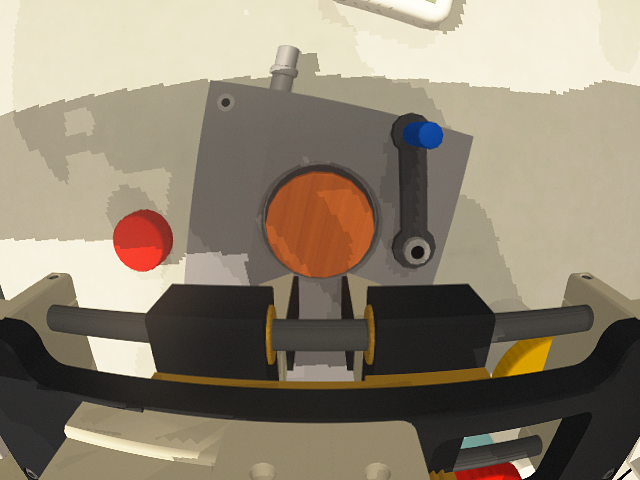

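The disc looks seated at (320,223). I'll back off and up, close the fingers, and check it for flatness.

carry_out([
  [[-8,0,0,0],[-15,0,-5,0],[-20,0,-30,0],[-25,0,-60,0],[-25,0,-70,0],[-25,0,-70,0],[-25,0,-70,0]],
], fingers=0)

```text
time: 6.05
tool_pos: [554.1, 46.2, 162.0]
tcp_rot: [-3.141, 0.0, 1.485]
contact_force: [-0.1, 0.8, 0.3]
grip_width: 0.2
```

```bash
cat > flat.py <<'E'
from h import *
import sys
cm=bot.camera_model("wrist");o=bot.get_obs();print(o["tool_pos"],o["tcp_rot"],o["grip_width"])
p,d=bot.capture("wrist");cv2.imwrite("pics/%s.png"%sys.argv[1],p)
h=cv2.cvtColor(p,cv2.COLOR_BGR2HSV)
m=((h[...,0]<18)&(h[...,1]>120)).astype(np.uint8)
K=np.array(cm["K"]);T=np.array(cm["camera_from_world"])
vv,uu=np.mgrid[:480,:640];x=(uu-K[0,2])/K[0,0];y=(vv-K[1,2])/K[1,1];r=np.hypot(x,y)+1e-9
P=np.stack([x/r*np.tan(r)*d,y/r*np.tan(r)*d,d],-1);W=(P-T[:3,3])@T[:3,:3]
g=np.hypot(W[...,0]-559.2,W[...,1]-104.5)
def fit(k,n):
    q=W[k];A=np.c_[q[:,:2]-[559.2,104.5],np.ones(len(q))];s=np.linalg.lstsq(A,q[:,2],rcond=None)[0];print(n,len(q),"slope",s[:2],"z0",s[2],"std",np.std(A@s-q[:,2]))
fit((m>0)&(g<22)&(d>0),"disc");fit((g>32)&(g<60)&(abs(W[...,2]-24)<5)&(d>0)&(W[...,0]<570),"deck")
k=(m>0)&(g<35);c=max(cv2.findContours(k.astype(np.uint8),0,1)[0],key=cv2.contourArea)
w=np.array([ray(cm,*q[0],23,True)[:2] for q in c]);A=np.c_[2*w,np.ones(len(w))];s=np.linalg.lstsq(A,(w**2).sum(1),rcond=None)[0];print("disc c",s[:2],np.sqrt(s[2]+s[:2]@s[:2]))
E
python3 flat.py w4
```

```text
[554.14639889  46.19210221 161.9588697 ] [-3.14059947e+00  9.43091259e-05  1.48473667e+00] 0.20370234102499082
disc 3878 slope [-0.0015242  -0.00039811] z0 23.08582444423338 std 0.6679739091437804
deck 11224 slope [-1.25198578e-03 -9.60848506e-05] z0 24.067545148597894 std 0.6855576110653925
disc c [558.7088764  102.25115237] 24.47761033872433
```

View pics/w4.png

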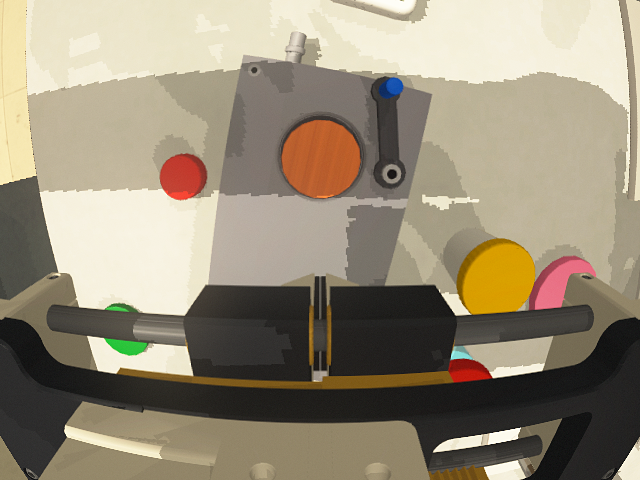

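The disc is seated: its top is at 23.1 mm against a deck at 24.1 mm, and it lies flat (slope 0.001). Next I move beside the pin, on its clockwise side.

carry_out([
  [[20,16,0,0],[45,36,0,0],[70,56,0,0],[90,72,0,0],[98,78,0,0],[98,78,0,0],[98,78,20,0],[98,78,40,0],[98,78,52,0],[98,78,54,0],[98,78,54,0]],
])

```text
time: 7.2
tool_pos: [640.5, 136.7, 108.7]
tcp_rot: [-3.141, 0.0, 1.484]
contact_force: [0.3, -0.2, 1.3]
grip_width: 0.5
```

```bash
python3 - <<'E'
from h import *
o=bot.get_obs();print(o["tool_pos"],o["tcp_rot"],o["contact_force"])
p,d=bot.capture("wrist");cv2.imwrite("pics/w5.png",p)
t=o["tool_pos"][:2];y=o["tcp_rot"][2];X=np.array([np.cos(y),np.sin(y)]);Y=np.array([np.sin(y),-np.cos(y)])
for w in((600.2,91.1),(601,141.1)):print(X@(w-t),Y@(w-t))
for d in(24,20):
  for f in range(0,85,8):
    f=np.radians(f);print(d,round(np.degrees(f)),round(50*(np.cos(f)-1)+d*np.sin(f),1),round(-50*np.sin(f)-d*(1-np.cos(f)),1),round(-np.degrees(f)/5,1))
E
```

```text
[640.53826181 136.7289274  108.65855133] [-3.14102686e+00  2.82802903e-04  1.48447143e+00] [ 0.32890413 -0.23017997  1.31788514]
-48.936892757644166 -36.254033001412026
0.9458973976266922 -39.76789787149636
24 0 0.0 -0.0 -0.0
24 8 2.9 -7.2 -1.6
24 16 4.7 -14.7 -3.2
24 24 5.4 -22.4 -4.8
24 32 5.1 -30.1 -6.4
24 40 3.7 -37.8 -8.0
24 48 1.3 -45.1 -9.6
24 56 -2.1 -52.0 -11.2
24 64 -6.5 -58.4 -12.8
24 72 -11.7 -64.1 -14.4
24 80 -17.7 -69.1 -16.0
20 0 0.0 -0.0 -0.0
20 8 2.3 -7.2 -1.6
20 16 3.6 -14.6 -3.2
20 24 3.8 -22.1 -4.8
20 32 3.0 -29.5 -6.4
20 40 1.2 -36.8 -8.0
20 48 -1.7 -43.8 -9.6
20 56 -5.5 -50.3 -11.2
20 64 -10.1 -56.2 -12.8
20 72 -15.5 -61.4 -14.4
20 80 -21.6 -65.8 -16.0
```

View pics/w5.png

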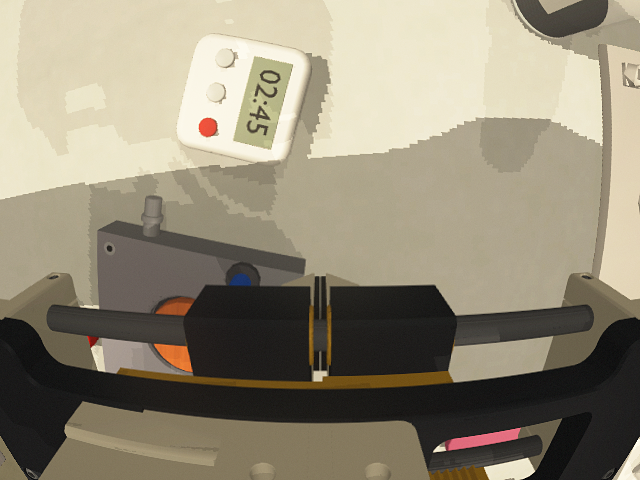

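carry_out([
  [[0,-4,0,0],[0,-8,0,0],[0,-12,0,0],[1.6,-15.5,0,-0.8],[2.9,-19.2,0,-1.6],[4,-23,0,-2.4],[4.7,-26.7,0,-3.2],[5.2,-30.5,0,-4],[5.4,-34.4,0,-4.8],[5.3,-38.2,0,-5.6],[5.1,-42.1,0,-6.4],[4.5,-46,0,-7.2],[3.7,-49.8,0,-8],[2.6,-53.5,0,-8.8],[1.3,-57.1,0,-9.6],[-0.3,-60.6,0,-10.4],[-2.1,-64,0,-11.2],[-2.1,-64,0,-11.2]],
])

```text
time: 9.05
tool_pos: [576.4, 140.6, 109.1]
tcp_rot: [3.141, 0.0, 2.463]
contact_force: [-0.3, 0.1, 0.6]
grip_width: 0.5
```

```bash
python3 - <<'E'
from h import *
o=bot.get_obs();print(o["tool_pos"],o["tcp_rot"],o["contact_force"])
a,_=bot.capture("scene");b,_=bot.capture("top");w,_=bot.capture("wrist")
f=lambda i,x,y,W,H:cv2.resize(i[y:y+H,x:x+W],(400,300),interpolation=cv2.INTER_CUBIC)
cv2.imwrite("pics/c6.png",np.vstack([np.hstack([f(a,250,200,160,120),f(b,230,180,160,120)]),np.hstack([f(w,0,0,640,480),f(w,160,150,320,240)])]))
E
```

```text
[576.42461453 140.64221081 109.1190535 ] [3.14137092e+00 3.77714891e-04 2.46297476e+00] [-0.27126533  0.11348685  0.6222082 ]
```

View pics/c6.png

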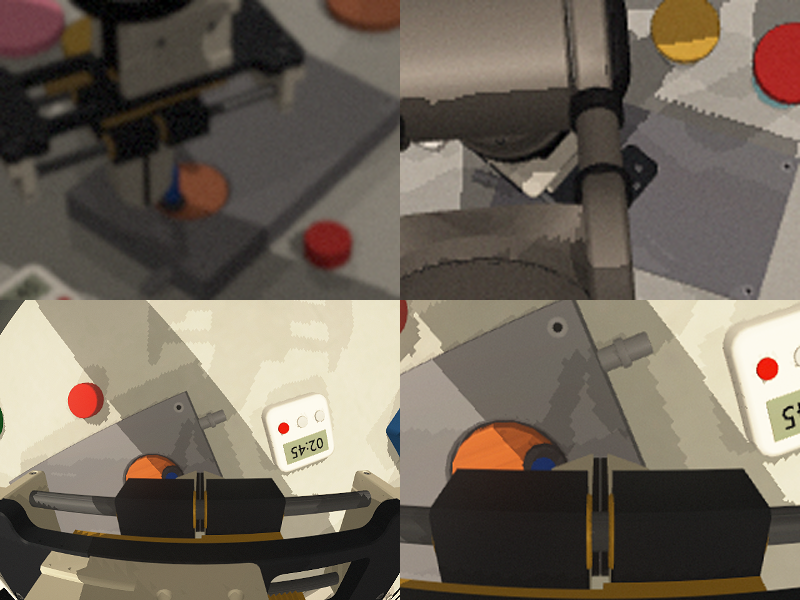

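```bash
python3 - <<'E'
from h import *
cm=bot.camera_model("wrist")
for z,u,v in((35,269,270),(50,273,280),(58,275,284)):
    w=ray(cm,u,v,z,True)[:2]-[600.2,91.1];print(z,w,np.hypot(*w),np.degrees(np.arctan2(w[1],w[0])))
o=bot.get_obs();t=o["tool_pos"][:2];y=o["tcp_rot"][2];X=np.array([np.cos(y),np.sin(y)]);Y=np.array([np.sin(y),-np.cos(y)])
w=np.array([600.2,91.1])-t;print("hinge tool",X@w,Y@w)
E
```

```text
35 [-46.51037004  35.62256986] 58.584827422053806 142.5512808271556
50 [-45.05201945  39.32692795] 59.80210462716101 138.88155593609386
58 [-45.11983013  41.79426677] 61.50251869353761 137.1912192354098
hinge tool -49.418407171214355 -23.79601289035435
```

The clip is at about 141° in the world frame (stop expected at about 164°), and the finger is right behind the pin. I continue the arc towards the stop.

carry_out([
  [[1.6,-3.5,0,-0.8],[2.9,-7.2,0,-1.6],[4,-11,0,-2.4],[4.7,-14.7,0,-3.2],[5,-17,0,-3.7],[5.2,-19,0,-4.1],[5.3,-20,0,-4.3],[5.3,-20.5,0,-4.4],[5.3,-20.5,0,-4.4]],
])

```text
time: 10.1
tool_pos: [559.9, 128.1, 108.8]
tcp_rot: [3.142, 0.0, 2.846]
contact_force: [0.3, -0.1, 0.3]
grip_width: 0.4
```

carry_out([
  [[0,-0.5,0,0],[0,-1,0,0],[0,-1.5,0,0],[0,-1.5,0,0]],
])

```text
time: 10.5
tool_pos: [559.4, 126.7, 108.8]
tcp_rot: [3.141, 0.0, 2.846]
contact_force: [1.6, 2.9, 0.7]
grip_width: 0.5
```

carry_out([
  [[0,-0.5,0,0],[0,-0.5,0,0],[0,-0.5,0,0]],
])

```text
time: 10.8
tool_pos: [559.4, 126.4, 108.8]
tcp_rot: [3.141, 0.0, 2.846]
contact_force: [1.9, 3.7, -0.1]
grip_width: 0.4
```

carry_out([
  [[0,-0.5,0,0],[0,-0.5,0,0],[0,-0.5,0,0]],
])

```text
time: 11.1
tool_pos: [559.3, 126.2, 108.8]
tcp_rot: [3.141, 0.001, 2.846]
contact_force: [2.9, 5.9, 0.1]
grip_width: 0.3
```

The force rises with no motion, so the clip is at its stop. I retreat and check.

carry_out([
  [[0,4,0,0],[0,12,0,0],[0,20,0,0],[0,22,-20,0],[0,22,-50,0],[0,22,-70,0],[0,22,-75,0],[-4,0,-75,2],[-8,-20,-75,4],[-12,-40,-75,6.5],[-15,-60,-75,9],[-17,-72,-75,11.5],[-18,-78,-75,13.5],[-18,-78,-75,15.6],[-18,-78,-75,15.6],[-18,-78,-75,15.6],[-18,-78,-75,15.6]],
])

```text
time: 12.8
tool_pos: [553.2, 45.9, 182.6]
tcp_rot: [-3.14, 0.0, 1.483]
contact_force: [-0.3, 0.0, 0.0]
grip_width: 0.4
```

```bash
python3 flat.py w7; python3 - <<'E'
from h import *
cm=bot.camera_model("wrist");p=cv2.imread("pics/w7.png");h=cv2.cvtColor(p,cv2.COLOR_BGR2HSV)
m=((h[...,0]>100)&(h[...,0]<130)&(h[...,1]>150)).astype(np.uint8);m[:, 420:]=0;m[:,200:200]=0
n,l,s,c=cv2.connectedComponentsWithStats(m)
for i in range(1,n):
    if s[i,4]>40:
        w=ray(cm,*c[i],52,True)[:2]-[600.2,91.1];print(s[i],c[i],w,np.hypot(*w),np.degrees(np.arctan2(w[1],w[0]))-74)
E
```

```text
[553.1868488   45.87462865 182.64097555] [-3.13974274e+00  3.28824805e-04  1.48320448e+00] 0.4371492459029996
disc 2197 slope [ 0.00284585 -0.00222179] z0 23.23233703910996 std 1.3619852514302835
deck 9567 slope [-0.00131048 -0.00038733] z0 24.062051652767707 std 0.6917166969622394
disc c [558.38736057 102.23336334] 20.865458444384995
[303 146  16  18 225] [310.63555556 154.37777778] [-48.2130106   14.66055949] 50.39272165111297 89.08658979163599
```

View pics/w7.png

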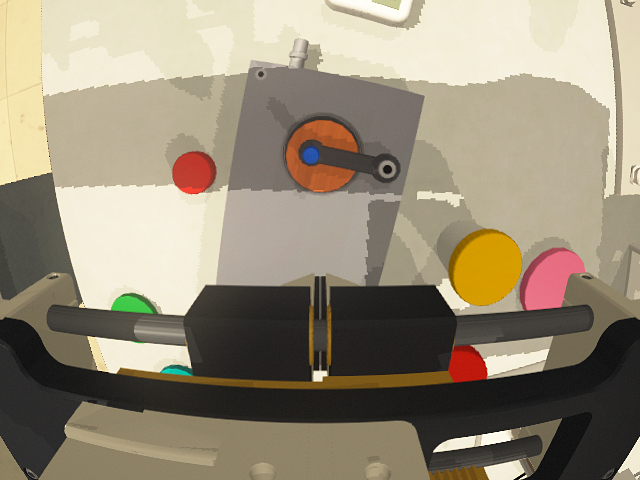

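The clip lies across the seated disc (pin at (311,154), hinge at (387,169)), measured at about 89°. The cap and the yellow cup are where they were.

```bash
python3 -c "
from plant import bot
print(bot.close_job())"
```

```text
the job is handed in; nothing more can be done
None
```

The copper disc is seated in the recess and the retaining clip is swung across it to its stop. The job was handed in at about 13 s of robot time.

- **Disc:** I pushed it across the deck with two slightly open fingertips until it dropped in. Depth readings put its top at 23.1 mm against a deck at 24.1 mm, lying flat. The last check, with the clip partly covering it, read 23.2 mm with more scatter.
- **Clip:** I pushed the pin round with closed fingers until the force rose to about 6.5 N with almost no motion. After backing off, the clip angle measured about 89°, against 90° at the stop. That is within the accuracy of the measurement.
- **Bystanders:** In the last image the cap, cups and timer showed no sign of having moved, though the blue cup and timer were only partly in view. I did not measure their positions again. The robot was clear of everything at hand-in, and no check failed.

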